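# Load an opened phone and slide its carriage to the click

### The arm

A 6-joint arm with a two-finger parallel gripper is mounted at the origin on the work surface. World frame = base frame: x ahead of the robot, y to its left, z up, the work surface at z = 0. Lengths are in m, angles in rad, forces in N, time in s.
With the tool pointing down it reaches from about 0.25 to 0.775 m from the base axis. Payload 4 kg.
Tool frame: the origin (TCP) lies at the very end of the fingers, on their centre line; the grasp point (between the pads) lies r.grip_depth behind it (r.grip_depth is the distance from the TCP to the grasp point, in m); z points along the fingers, y is the line along which they close (so a half turn about z gives the same grasp; the last joint's range is limited). The gripper opens to 85 mm and grips with 20 to 120 N. Pads are 22 mm wide; open, the fingers measure 114 mm over their backs; the gripper's body (76 mm by 85 mm) begins 54 mm behind the grasp point. The pads swing forward as they close: fully open they stand 13 mm farther back than shut.
Start: joints at [1.104, 0.087, 1.371, -0, 1.684, -0.103], TCP at [0.196, 0.514, 0.231] pointing down, gripper open.
Joint ranges: [-3.1, 3.1], [-0.76, 2.03], [0.27, 2.55], [-1.08, 4.22], [0.17, 2.65], [-2.57, 2.57]. Speed limits (rad/s): [2.79, 2.79, 3.14, 3.14, 3.14, 3.14].

### API

Orientations are given as a unit quaternion [w, x, y, z].
In Python, from workcell import sense, snapshot, camera_params, r, search_frame, trace gives the robot as it stands. The module is installed in compiled form; this text tells all that it offers.
- The arm moves only by the tool jog_arm, never from a script. Its arguments are lists of equal length, an entry for each row: "grip": the finger opening in mm, from 0 to 85.4; "travel": the shift along the tool's x, y, z in mm, a list of three; "angular": the turn, a rotation vector about the tool's x, y, z in degrees, a list of three. In form: {"grip": [grip, ...], "travel": [[x, y, z], ...], "angular": [[wx, wy, wz], ...]}. A call has 1 to 5 rows; each row is the pose to reach, as a shift and turn from the pose commanded when the call began, along the tool's axes at that moment; what a row does not reach only later rows make up. A row lasts 1/12 s, in which the tool goes at most 41.7 mm and 7.16 degrees, less where a joint would pass 70% of its speed; a pose out of reach is approached as far as the arm can. A call with a gripper value outside its range is refused whole. The fingers move at their own pace and stop on an object; "squeeze" is the grip in N (left out, the last holds). Time passes only in rows, so rows that repeat a pose let the fingers close. It gives the time, the measured TCP pose, the force, the opening and the grip force at its end, in the units of the state.
- sense(): the state, without advancing time (a new reading comes with each control period).
- snapshot(name): name is "side" or "top" or "wrist"; returns the picture (400x640x3 uint8, red, green, blue); there is no depth.
- camera_params(name): a dict with "fx", "fy", "cx", "cy" (pixels), "R" (3x3) and "t" (3): a world point X has camera coordinates R X + t. Camera axes: x right, y down, z forward; pixel columns grow to the right and rows downward; lengths in m; the calibration is good to about 2 mm. The wrist camera is an equidistant fisheye: a pixel r from the principal point sees the ray r / f radians off the axis. A picture is of the moment at which its call begins: read the wrist's pose just before it. camera_params takes no time and is no camera call; for the wrist camera it gives the pose at the moment of the call.
- r.sign_off(): hands the job in; it is judged then, once.
Trained networks look in the newest picture that a camera, given by its name, has taken for a name from the list of things; names that differ only in an ending like _2 or _b are one class to them, and where a whole thing is asked for, a point or a joint stands for the part that bears it (a point fixed in the world has none). Each returns a list of dicts, best first, with "p" (0 to 1); they miss things now and then, are a little off and sometimes report something else, mostly with a low value. They report only what shows in the picture. A call takes as long as a camera call.
- search_frame(label, camera): "xyz" ([x, y, z] in m, in the coordinates of the camera as it stood for that picture, good to about 4 mm: the middle of the surface that is visible of it).
- trace(label, camera): "pixels" (400x640 bool, what is visible of it).
The state is a dict: "clock": time; "joints": joint angles; "joint_velocities": joint speeds; "tau": joint torques, N m; "position": TCP position; "eef_rot": TCP orientation; "ft_force": force on the tool from outside, world axes, zero at the start; "wrist_torque": the same for the moment, N m; "finger_gap": finger opening in m; "finger_force": force on a finger pad.
Only numpy, scipy, OpenCV 4.12 (cv2) and the standard library are available. Lean on these libraries where they do the work, as an engineer would, in place of code of your own. Each camera call takes 0.05 s, during which the arm holds its last target. There are 200 camera calls.

### The job

Lay the opened phone flat in the blue sliding tray, between its four black corner stops, without dropping it. Then push the tray along its rail by the orange tab until the hidden spring stop clicks in and holds it: the place of the click cannot be seen, so feel for it, do not shove the tray on to the end of the rail, and leave it resting in the click with the phone in it. Leave the other things on the bench alone.

Things in the scene. Friction and masses are not known exactly. Their poses are not given: they have to be found in the camera images.
- phone: Opened phone frame, 132 long (its x) x 64 wide (y) x 9 mm thick, about 150 g: aluminium rim, dark battery and green board showing, on a pale blue mat 2 mm thick. Origin: centre of its underside, z up. Grip it from above across its 64 mm width at mid-length, fingertips about 2 mm above what it lies on. Either end may point either way in the tray.
- rail: Fixed aluminium rail, 60 wide (x), 368 long (y), 34 mm high; origin: centre of its underside. The blue tray slides on it along the rail's +y. The tray plate is 156 mm in x, 6 mm thick, its upper face 42 mm above the bench, and reaches from 90 mm behind (-y) to 45 mm ahead (+y) of the tray centre.
- tray (a point): Centre of the tray's pocket, on the plate's upper face; x, y, z parallel to the rail's. The phone lies with its length along x: four black L-shaped corner stops 10 mm high bound 138 (x) x 70 mm (y), so 3 mm play on every side. Between the corners the long sides are open over 110 mm; flat plate goes on 13 mm beyond the phone at +y and 43 mm to the tab at -y.
- tab (a point): Middle of the upper edge of the orange push tab fixed on the tray, 80 mm behind (-y of) the tray centre. The tab is 50 mm (x) x 10 mm (y, along the slide) and stands 40 mm above the plate; it can be pinched from above along y, or pushed from behind towards +y.
- carriage (a joint): Position of the tray along its rail, m, growing along +y. It starts at 0 to 0.015; hard end stop at 0.125, which must not be reached (stay below 0.12). Sliding takes 4 to 7 N and the tray stays where it is left. The click lies anywhere from 0.06 to 0.10, different each time and unseen: it must be felt.
- pin (a joint): Rise of the hidden spring pin inside the rail, m: about 0 while it rides under the tray's runner, about 0.0035 when sprung into the notch (the click). Within 6 mm before the notch's centre resistance drops and the notch pulls the tray in; then pushing on takes 11 to 16 N, and 3 mm past the centre it jumps out again. Let go within 2 mm, the tray stays in.
- whole_phone: Black closed phone, 146 x 71 x 8 mm, lying flat; origin at the centre of its underside. Leave it alone.
- blower: Blue rubber dust blower bulb, 60 mm wide, 105 mm high, standing; origin at the centre of its base. Leave it alone.
- flux_jar: Amber jar with white cap, 54 mm wide, 60 mm high; origin at the centre of its base. Leave it alone.
- driver: Green-handled screwdriver lying on the bench, below 40 mm high; origin under its middle. Leave it alone.

How it is judged:
By the outcome, as a careful person would: the job done as asked, in the order asked, and still so for the second after the job is handed in, with the robot touching nothing.
It also fails if it takes over 58 s, if anything falls off the work surface, if the arm or the gripper's body presses on something with over 40 N, if the wrist force passes 120 N, or if a joint passes its speed limit or range.

## Working session

There is one attempt and no reset: what is moved stays moved. The work goes in short steps, Python scripts to look and compute and a tool call to move; the robot and the scene stay as the last step left them, time stands still between calls to the robot, and variables do not carry over. Pictures are saved under pics/ and viewed, at most 10 in all, crops included, and the job is handed in when it is done.

Besides the shell and the picture viewer there is one more tool, called after ">>>" by a JSON object that holds its "api" and its "payload". jog_arm: Moves the arm, as the interface text tells. Its arguments: {"type":"object","properties":{"grip":{"type":"array"},"travel":{"type":"array"},"angular":{"type":"array"},"squeeze":{"type":"number"}},"required":["grip","travel","angular"]}

```bash
mkdir -p pics; cat > h.py <<'E'
import numpy as np, cv2
from workcell import sense, snapshot, camera_params, r, search_frame, trace
def w(cam,p):
    c=camera_params(cam); R=np.array(c["R"]); return R.T@(np.array(p)-np.array(c["t"]))
def px2w(cam,uv,z):
    c=camera_params(cam); R=np.array(c["R"]); t=np.array(c["t"])
    d=R.T@np.stack([(uv[:,0]-c["cx"])/c["fx"],(uv[:,1]-c["cy"])/c["fy"],np.ones(len(uv))])
    o=-R.T@t; return (o[:,None]+d*((z-o[2])/d[2])).T
E
python3 - <<'E'
from h import *
np.set_printoptions(precision=4,suppress=True)
s=sense(); print(s["position"],s["eef_rot"],s["finger_gap"],r.grip_depth,s["clock"])
for cam in ["top","side"]:
    im=snapshot(cam); cv2.imwrite(f"pics/{cam}0.png",im[:,:,::-1])
    for l in ["phone","rail","tray","tab","whole_phone","blower","flux_jar","driver"]:
        for d in search_frame(l,cam)[:2]: print(cam,l,round(d["p"],2),w(cam,d["xyz"]))
    for l,z in [("phone",.011),("tray",.042),("tab",.082),("rail",.034)]:
        ds=trace(l,cam)
        if ds:
            m=ds[0]["pixels"]; v,u=np.nonzero(m)
            P=px2w(cam,np.stack([u,v],1).astype(float),z)[:,:2].astype(np.float32)
            print(cam,l,"minrect",ds[0]["p"],m.sum(),cv2.minAreaRect(P*1000))
E
```

```text
[0.1955 0.5135 0.2301] [-0.0003  0.1809  0.9835 -0.0011] 0.08533706109409207 0.0187 0.0
top phone 0.63 [ 0.441  -0.3234  0.0091]
top tray 0.74 [ 0.538  -0.0167  0.0415]
top whole_phone 0.56 [ 0.7364 -0.2534  0.0146]
top whole_phone 0.4 [ 0.7983 -0.0739  0.0632]
top blower 0.64 [0.7948 0.1001 0.0571]
top flux_jar 0.57 [ 0.7987 -0.0709  0.0601]
top driver 0.64 [0.3253 0.2322 0.0214]
top phone minrect 0.67 799 ((442.62750244140625, -324.2953796386719), (64.20630645751953, 124.75071716308594), 89.41314697265625)
top tray minrect 0.85 2249 ((537.638671875, -15.029891967773438), (140.38931274414062, 159.666748046875), 88.8551025390625)
top tab minrect 0.61 2226 ((534.1895751953125, -14.645652770996094), (155.22732543945312, 136.38247680664062), 2.2192254066467285)
top rail minrect 0.73 3773 ((541.3012084960938, 31.239578247070312), (370.043701171875, 157.578125), 88.85316467285156)
side phone 0.72 [ 0.4422 -0.3223  0.0069]
side rail 0.63 [ 0.5338 -0.0153  0.0458]
side tray 0.98 [ 0.5354 -0.021   0.041 ]
side tab 0.85 [ 0.5333 -0.0203  0.0396]
side whole_phone 0.92 [ 0.7329 -0.2584  0.0094]
side blower 0.69 [0.7954 0.096  0.0544]
side flux_jar 0.78 [ 0.7982 -0.0821  0.0465]
side driver 0.84 [0.3189 0.2206 0.0199]
side phone minrect 0.87 1779 ((444.75665283203125, -323.3934020996094), (135.0442657470703, 67.59477996826172), 0.9455760717391968)
side tray minrect 0.87 2534 ((540.8753662109375, -15.558738708496094), (161.81521606445312, 139.80960083007812), 0.9527209997177124)
side tab minrect 0.77 2545 ((517.9420776367188, -42.288673400878906), (155.97874450683594, 134.9697723388672), 0.5422737002372742)
side rail minrect 0.85 4586 ((544.6680908203125, 26.196548461914062), (163.05657958984375, 383.0546875), 0.8161901235580444)
```

```bash
python3 - <<'E'
import cv2,numpy as np
a=cv2.imread("pics/top0.png");b=cv2.imread("pics/side0.png")
cv2.imwrite("pics/both.png",cv2.resize(np.vstack([a,b]),(480,600)))
cv2.imwrite("pics/top0.png",a)
E
```

```text
(no output)
```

View pics/top0.png

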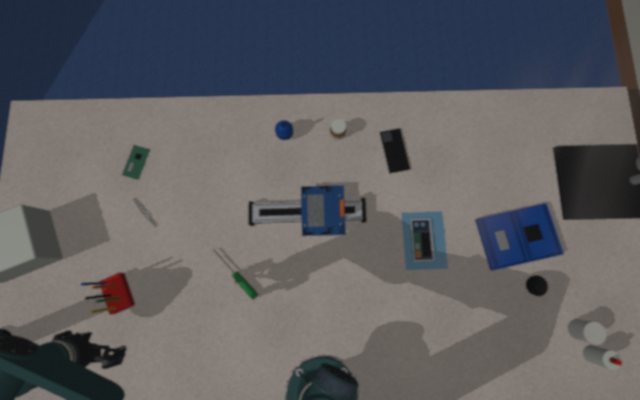

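View pics/side0.png

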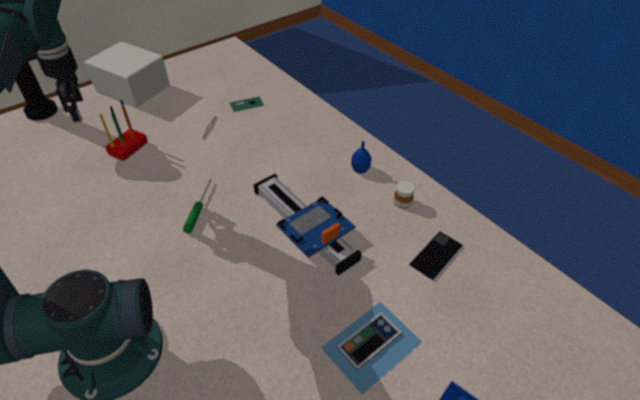

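The top view shows the phone on its mat at about pixel (423,240), the tray at (323,210) with its tab at (341,210), and the rail running along world y. The driver is at (245,285) and the other phone at (395,150), both well clear. The side view agrees. I'm moving towards the phone now.

>>> {"api": "jog_arm", "payload": {"grip": [85,85,85,85,85], "travel": [[-24,-32,0],[-48,-64,0],[-72,-95,0],[-97,-127,0],[-121,-159,0]], "angular": [[0,0,-7],[0,0,-14],[0,0,-20.8],[0,0,-20.8],[0,0,-20.8]]}}

```text
clock: 1.72
position: [0.2523, 0.3207, 0.2313]
eef_rot: [0.0, -0.0, 1.0, 0.0]
ft_force: [1.8, -1.4, 0.0]
finger_gap: 0.0851
finger_force: 0.0
```

>>> {"api": "jog_arm", "payload": {"grip": [85,85,85,85,85], "travel": [[-12,-39,0],[-24,-78,0],[-36,-117,0],[-48,-156,0],[-60,-195,0]], "angular": [[0,0,0],[0,0,0],[0,0,0],[0,0,0],[0,0,0]]}}

```text
clock: 2.13
position: [0.312, 0.1256, 0.2317]
eef_rot: [0.001, -0.0, 1.0, 0.0]
ft_force: [1.4, 0.1, -0.4]
finger_gap: 0.0852
finger_force: 0.0
```

>>> {"api": "jog_arm", "payload": {"grip": [85,85,85,85,85], "travel": [[-12,-39,0],[-24,-78,0],[-36,-117,0],[-48,-156,0],[-60,-195,0]], "angular": [[0,0,0],[0,0,0],[0,0,0],[0,0,0],[0,0,0]]}}

```text
clock: 2.55
position: [0.372, -0.0699, 0.2318]
eef_rot: [0.001, 0.001, 1.0, -0.0]
ft_force: [1.5, 0.4, 0.1]
finger_gap: 0.0853
finger_force: 0.0
```

>>> {"api": "jog_arm", "payload": {"grip": [85,85,85,85,85], "travel": [[-12,-39,0],[-24,-78,0],[-36,-117,0],[-48,-156,0],[-60,-195,0]], "angular": [[0,0,0],[0,0,0],[0,0,0],[0,0,0],[0,0,0]]}}

```text
clock: 2.97
position: [0.4319, -0.265, 0.2314]
eef_rot: [0.0, 0.001, 1.0, -0.0]
ft_force: [-0.6, 0.2, -1.1]
finger_gap: 0.0852
finger_force: 0.0
```

>>> {"api": "jog_arm", "payload": {"grip": [85,85,85,85], "travel": [[-6,-30,20],[-12,-59,40],[-12,-59,40],[-12,-59,40]], "angular": [[0,0,0],[0,0,0],[0,0,0],[0,0,0]]}}

```text
clock: 3.3
position: [0.4428, -0.3223, 0.1887]
eef_rot: [-0.002, 0.001, 1.0, 0.002]
ft_force: [0.5, -0.0, 0.4]
finger_gap: 0.0849
finger_force: 0.0
```

```bash
cat >> h.py <<'E'
def wpx(uv,z):
    c=camera_params("wrist"); R=np.array(c["R"]); t=np.array(c["t"]); uv=np.asarray(uv,float)
    a=(uv[:,0]-c["cx"])/c["fx"]; b=(uv[:,1]-c["cy"])/c["fy"]; th=np.hypot(a,b)+1e-12
    d=R.T@np.stack([np.sin(th)*a/th,np.sin(th)*b/th,np.cos(th)]); o=-R.T@t
    return (o[:,None]+d*((z-o[2])/d[2])).T
E
python3 - <<'E'
from h import *
np.set_printoptions(precision=4,suppress=True)
c=camera_params("wrist"); print(c["fx"],c["cx"],c["cy"],-np.array(c["R"]).T@c["t"],np.array(c["R"]))
im=snapshot("wrist"); cv2.imwrite("pics/w1.png",im[:,:,::-1])
s=sense();print(s["position"])
for l in ["phone","tray","tab"]:
    for d in search_frame(l,"wrist")[:1]: print(l,d["p"],w("wrist",d["xyz"]))
for d in trace("phone","wrist")[:1]:
    m=d["pixels"]; v,u=np.nonzero(m); P=wpx(np.stack([u,v],1),.011)[:,:2].astype(np.float32)*1000
    print(m.sum(),u.min(),u.max(),v.min(),v.max(),cv2.minAreaRect(P))
E
```

```text
309.70691628693146 321.44628954273077 201.35165769190343 [ 0.3676 -0.322   0.3307] [[ 0.0012  1.      0.0037]
 [ 0.955  -0.0023  0.2966]
 [ 0.2966  0.0031 -0.955 ]]
[ 0.4434 -0.3217  0.1905]
phone 0.79 [ 0.4453 -0.3228  0.0124]
tray 0.72 [ 0.5258 -0.0214  0.0455]
tab 0.68 [ 0.5266 -0.0224  0.0443]
7010 290 352 121 240 ((450.73529052734375, -320.0623779296875), (133.8728485107422, 64.97685241699219), 0.8836768269538879)
```

View pics/w1.png

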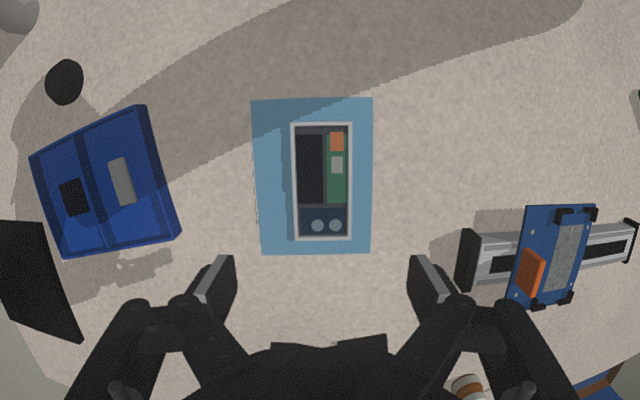

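The wrist view shows the phone upright between pixels (290,121) and (352,240), with its length along x and yaw near 0–1°. The tray is at (555,255), with its orange tab at the left. I'll go lower for a closer look.

>>> {"api": "jog_arm", "payload": {"grip": [85,85,85,85], "travel": [[-2,0,40],[-3,0,80],[-3,0,90],[-3,0,90]], "angular": [[0,0,0],[0,0,0],[0,0,0],[0,0,0]]}}

```text
clock: 3.88
position: [0.4448, -0.3192, 0.0979]
eef_rot: [-0.003, -0.0, 1.0, 0.003]
ft_force: [-0.4, 0.1, 0.3]
finger_gap: 0.085
finger_force: 0.0
```

```bash
python3 - <<'E'
from h import *
np.set_printoptions(precision=4,suppress=True)
im=snapshot("wrist"); cv2.imwrite("pics/w2.png",im[:,:,::-1])
s=sense();print(s["position"],s["eef_rot"])
for l in ["phone"]:
    for d in search_frame(l,"wrist")[:1]: print(l,d["p"],w("wrist",d["xyz"]))
for d in trace("phone","wrist")[:1]:
    m=d["pixels"]; v,u=np.nonzero(m); P=wpx(np.stack([u,v],1),.011)[:,:2].astype(np.float32)*1000
    print(m.sum(),u.min(),u.max(),v.min(),v.max(),cv2.minAreaRect(P))
E
```

```text
[ 0.4463 -0.3207  0.101 ] [-0.0008 -0.0001  1.      0.0008]
phone 0.65 [ 0.4453 -0.3219  0.0128]
12787 274 360 122 281 ((452.55517578125, -324.9168395996094), (136.76939392089844, 66.17276763916016), 0.7335767149925232)
```

View pics/w2.png

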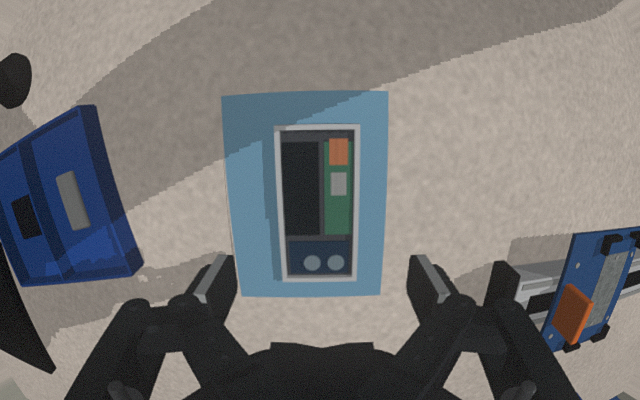

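The phone corners appear at about (275,127), (359,125), (283,281) and (355,281), centred between the fingertips in u (235 to 410).

```bash
python3 - <<'E'
from h import *
np.set_printoptions(precision=4,suppress=True)
P=wpx([(275,127),(359,125),(355,281),(283,281)],.011); print(P[:,:2],P.mean(0)[:2])
d=(P[2]+P[3]-P[0]-P[1]);print(np.degrees(np.arctan2(d[1],d[0])), sense()["position"])
E
```

```text
[[ 0.3876 -0.3575]
 [ 0.3861 -0.2939]
 [ 0.5211 -0.2921]
 [ 0.5214 -0.3564]] [ 0.454 -0.325]
0.6044793718780275 [ 0.4481 -0.3225  0.1043]
```

```bash
python3 - <<'E'
from h import *
np.set_printoptions(precision=4,suppress=True)
for i in range(5):
    a=sense();c=camera_params("wrist"); snapshot("wrist")
    print(a["clock"],a["position"],-np.array(c["R"]).T@c["t"],a["eef_rot"],np.abs(a["joint_velocities"]).max())
    d=trace("phone","wrist")
    if d:
        v,u=np.nonzero(d[0]["pixels"])
        # use camera pose at picture
        R=np.array(c["R"]);t=np.array(c["t"]);A=(u-c["cx"])/c["fx"];B=(v-c["cy"])/c["fy"];th=np.hypot(A,B)+1e-9
        D=R.T@np.stack([np.sin(th)*A/th,np.sin(th)*B/th,np.cos(th)]);o=-R.T@t;P=(o[:,None]+D*((.011-o[2])/D[2])).T
        print(cv2.minAreaRect(P[:,:2].astype(np.float32)*1000))
E
```

```text
4.0333 [ 0.4481 -0.3225  0.1043] [ 0.3718 -0.3215  0.2457] [ 0.0018  0.0001  1.     -0.0015] 0.020269297725876295
((446.1419372558594, -320.494140625), (133.27197265625, 65.26687622070312), 0.48069554567337036)
4.1333 [ 0.4483 -0.323   0.1047] [ 0.3719 -0.3217  0.246 ] [ 0.0022  0.0003  1.     -0.0019] 0.007154026352862513
((446.2369384765625, -320.83941650390625), (132.622802734375, 65.67132568359375), 0.908984363079071)
4.2333 [ 0.4478 -0.3227  0.1038] [ 0.3716 -0.3216  0.2452] [ 0.0017  0.0004  1.     -0.0014] 0.013791030605948882
((446.5185852050781, -320.71875), (132.191162109375, 63.96319580078125), 0.8402830958366394)
4.3333 [ 0.4473 -0.3223  0.1028] [ 0.3713 -0.3214  0.2443] [ 0.001   0.0004  1.     -0.0008] 0.013490479103795479
((446.3405456542969, -320.77227783203125), (132.19029235839844, 64.47281646728516), 1.031779408454895)
4.4333 [ 0.447  -0.3221  0.102 ] [ 0.3711 -0.3212  0.2436] [ 0.0004  0.0004  1.     -0.0003] 0.008601461314928362
((446.1802673339844, -320.62274169921875), (133.10719299316406, 65.44770812988281), 0.27860963344573975)
```

```bash
python3 - <<'E'
from h import *
np.set_printoptions(precision=4,suppress=True)
s=sense(); print(s["position"],s["finger_gap"]); c=camera_params("wrist"); o=-np.array(c["R"]).T@c["t"]
im=cv2.imread("pics/w2.png"); cv2.imwrite("pics/c2.png",cv2.resize(im[230:350,160:480],(800,300),interpolation=cv2.INTER_CUBIC))
for uv,sg in [((235,256),-1),((410,256),1),((237,280),-1)]:
    P=wpx([uv],0.)[0]; d=P-o; k=(s["position"][1]+sg*.0427-o[1])/d[1]; print(uv,o+k*d-s["position"])
E
```

```text
[ 0.4468 -0.3218  0.1015] 0.08483123206080748
(235, 256) [-0.0045 -0.0427  0.0069]
(410, 256) [-0.0087  0.0427  0.0148]
(237, 280) [ 0.0085 -0.0427  0.0089]
```

View pics/c2.png

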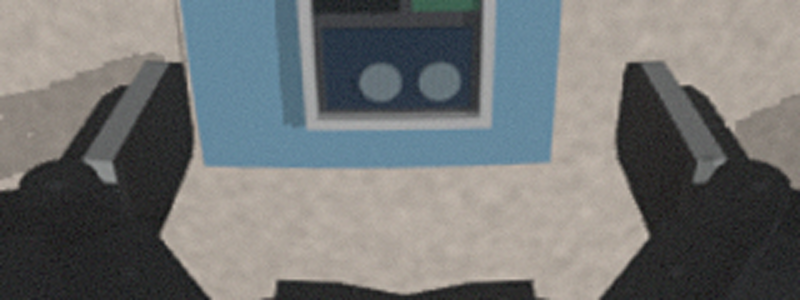

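>>> {"api": "jog_arm", "payload": {"grip": [85,85,80,76,74], "travel": [[0.7,1.3,35],[0.7,1.3,65],[0.7,1.3,84],[0.7,1.3,84],[0.7,1.3,84]], "angular": [[0,0,-0.7],[0,0,-0.7],[0,0,-0.7],[0,0,-0.7],[0,0,-0.7]]}}

```text
clock: 4.95
position: [0.4452, -0.3198, 0.0161]
eef_rot: [-0.001, -0.006, 1.0, 0.001]
ft_force: [-0.0, -0.8, 0.5]
finger_gap: 0.0743
finger_force: 0.0
```

>>> {"api": "jog_arm", "payload": {"grip": [74,74,74,74,74], "travel": [[0,0,6],[0,0,12],[0,0,17],[0,0,18],[0,0,18]], "angular": [[0,0,0],[0,0,0],[0,0,0],[0,0,0],[0,0,0]]}}

```text
clock: 5.37
position: [0.446, -0.3204, -0.0008]
eef_rot: [-0.0, -0.006, 1.0, 0.0]
ft_force: [-0.0, -0.8, 0.1]
finger_gap: 0.0739
finger_force: 0.0
```

>>> {"api": "jog_arm", "payload": {"grip": [68,64,60,58,58], "travel": [[0,0,0],[0,0,0],[0,0,0],[0,0,0],[0,0,0]], "angular": [[0,0,0],[0,0,0],[0,0,0],[0,0,0],[0,0,0]], "squeeze": 35}}

```text
clock: 5.78
position: [0.4466, -0.3211, 0.0003]
eef_rot: [0.001, -0.006, 1.0, -0.001]
ft_force: [-1.0, -0.6, 5.0]
finger_gap: 0.0628
finger_force: 41.1
```

>>> {"api": "jog_arm", "payload": {"grip": [58,58,58,58], "travel": [[0,0,0],[0,0,-5],[0,0,-15],[0,0,-20]], "angular": [[0,0,0],[0,0,0],[0,0,0],[0,0,0]]}}

```text
clock: 6.12
position: [0.4459, -0.3202, 0.0197]
eef_rot: [-0.0, -0.006, 1.0, 0.0]
ft_force: [0.6, -0.9, -1.5]
finger_gap: 0.0623
finger_force: 40.7
```

>>> {"api": "jog_arm", "payload": {"grip": [58,58,58,58,58], "travel": [[0,0,-25],[0,0,-55],[0,0,-85],[0,0,-110],[0,0,-110]], "angular": [[0,0,0],[0,0,0],[0,0,0],[0,0,0],[0,0,0]]}}

```text
clock: 6.53
position: [0.4489, -0.3228, 0.1366]
eef_rot: [0.005, -0.006, 1.0, -0.004]
ft_force: [1.3, -1.0, -0.8]
finger_gap: 0.0626
finger_force: 41.2
```

```bash
python3 - <<'E'
from h import *
np.set_printoptions(precision=4,suppress=True)
for i in range(3):
    a=sense();c=camera_params("wrist"); im=snapshot("wrist"); p=a["position"]
    print(a["clock"],p,a["finger_gap"],a["finger_force"],a["ft_force"],a["eef_rot"])
    d=trace("phone","wrist")
    if d:
        v,u=np.nonzero(d[0]["pixels"])
        R=np.array(c["R"]);t=np.array(c["t"]);A=(u-c["cx"])/c["fx"];B=(v-c["cy"])/c["fy"];th=np.hypot(A,B)+1e-9
        D=R.T@np.stack([np.sin(th)*A/th,np.sin(th)*B/th,np.cos(th)]);o=-R.T@t;P=(o[:,None]+D*((p[2]+.011-o[2])/D[2])).T
        print(d[0]["p"],cv2.minAreaRect((P[:,:2]-p[:2]).astype(np.float32)*1000))
cv2.imwrite("pics/w3.png",im[:,:,::-1])
E
```

```text
6.5333 [ 0.4489 -0.3228  0.1366] 0.06262409616518105 41.16927033304819 [ 1.2554 -0.9788 -0.7697] [ 0.0049 -0.0058  1.     -0.0042]
0.71 ((-6.3056640625, 0.7154388427734375), (120.52240753173828, 64.53280639648438), 1.1457067728042603)
6.6333 [ 0.4465 -0.3208  0.1305] 0.062257002645338164 41.12782216674532 [-0.9211  1.1403 -2.067 ] [ 0.0011 -0.0058  1.     -0.0008]
0.88 ((-6.474205017089844, 0.658660888671875), (120.02925872802734, 64.5093002319336), 0.7276298999786377)
6.7333 [ 0.4451 -0.3196  0.1273] 0.06255479368460429 41.12707954016514 [ 0.0574  0.8518 -1.6943] [-0.0013 -0.0058  1.      0.0013]
0.61 ((-6.5370635986328125, 0.7043647766113281), (120.30886840820312, 64.14226531982422), 0.9498633146286011)
```

View pics/w3.png

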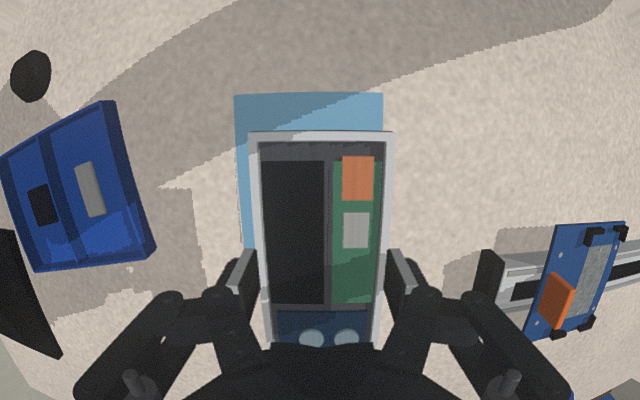

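The phone is held level and centred between the pads, with its near edge at v≈132 and its sides at u≈250 to 392. Next I'll move towards the tray.

>>> {"api": "jog_arm", "payload": {"grip": [58,58,58,58,58], "travel": [[-18,32,-8],[-37,70,-15],[-55,108,-20],[-74,140,-25],[-85,160,-30]], "angular": [[0,0,0],[0,0,0],[0,0,0],[0,0,0],[0,0,0]]}}

```text
clock: 7.25
position: [0.5298, -0.1556, 0.1577]
eef_rot: [-0.001, -0.007, 1.0, 0.002]
ft_force: [-0.0, -0.3, -1.7]
finger_gap: 0.0626
finger_force: 41.2
```

>>> {"api": "jog_arm", "payload": {"grip": [58,58,58,58,58], "travel": [[-5,8,0],[-10,15,0],[-10,20,0],[-10,20,0],[-10,20,0]], "angular": [[0,0,0],[0,0,0],[0,0,0],[0,0,0],[0,0,0]]}}

```text
clock: 7.67
position: [0.5381, -0.1402, 0.1584]
eef_rot: [-0.001, -0.005, 1.0, 0.0]
ft_force: [-0.5, -0.2, -1.2]
finger_gap: 0.0627
finger_force: 41.2
```

```bash
cat >> h.py <<'E'
def ray2w(c,u,v,z):
    R=np.array(c["R"]);t=np.array(c["t"]);A=(np.asarray(u,float)-c["cx"])/c["fx"];B=(np.asarray(v,float)-c["cy"])/c["fy"];th=np.hypot(A,B)+1e-9
    D=R.T@np.stack([np.sin(th)*A/th,np.sin(th)*B/th,np.cos(th)]);o=-R.T@t
    return (o[:,None]+D*((z-o[2])/D[2])).T
E
python3 - <<'E'
from h import *
import json
np.set_printoptions(precision=4,suppress=True)
for i in range(2):
    a=sense();c=camera_params("wrist"); im=snapshot("wrist"); print(a["position"],a["finger_force"])
    d=trace("tray","wrist")
    if d:
        v,u=np.nonzero(d[0]["pixels"]); P=ray2w(c,u,v,.042); print(d[0]["p"],cv2.minAreaRect(P[:,:2].astype(np.float32)*1000))
json.dump({k:np.array(x).tolist() for k,x in c.items()},open("c4.json","w"))
cv2.imwrite("pics/w4.png",im[:,:,::-1])
E
```

```text
[ 0.5381 -0.1402  0.1584] 41.207740436220774
0.94 ((542.0160522460938, -12.204833984375), (158.42604064941406, 138.45712280273438), 1.1140028238296509)
[ 0.5383 -0.1405  0.1589] 41.20779437551391
0.86 ((541.9050903320312, -12.274436950683594), (159.44825744628906, 138.85279846191406), 1.0260958671569824)
```

View pics/w4.png

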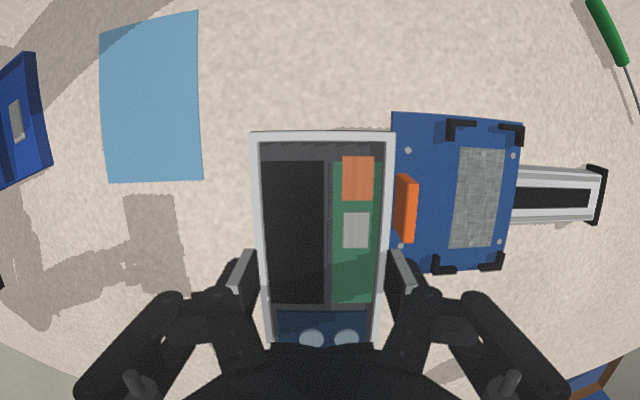

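The tray is in plain view. The plate's near edge runs (391,111)–(523,121), the corner stops' outer corners are near (447,119), (524,125), (433,273) and (503,269), and the tab is at (405,208).

```bash
python3 - <<'E'
import json
from h import *
np.set_printoptions(precision=4,suppress=True)
c=json.load(open("c4.json"))
P=ray2w(c,[447,524,503,433],[118,125,269,273],.052)[:,:2]; print(P,P.mean(0))
for a,b in [(0,3),(1,2)]:
    d=P[b]-P[a]; print("yaw",np.degrees(np.arctan2(d[1],d[0])),np.hypot(*d))
Q=ray2w(c,[391,523],[111,121],.042)[:,:2];d=Q[1]-Q[0];print("plate",Q,np.degrees(np.arctan2(d[1],d[0]))-90,np.hypot(*d))
im=cv2.imread("pics/w4.png"); cv2.imwrite("pics/c4.png",cv2.resize(im[100:290,380:540],(640,600)[::1] if 0 else (505,600),interpolation=cv2.INTER_CUBIC))
E
```

```text
[[ 0.4663 -0.0354]
 [ 0.4645  0.0468]
 [ 0.6133  0.0526]
 [ 0.6125 -0.0305]] [0.5391 0.0084]
yaw 1.9307116301702085 0.1462049398801276
yaw 2.2184211536277543 0.14889895630979852
plate [[ 0.464  -0.0825]
 [ 0.4608  0.0527]] 1.3222261821881744 0.13515722177972253
```

View pics/c4.png

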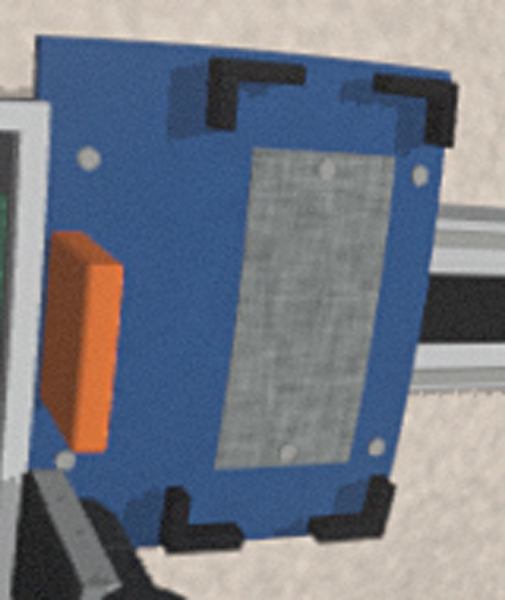

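>>> {"api": "jog_arm", "payload": {"grip": [58,58,58,58,58], "travel": [[-1,38,0],[-2,76,0],[-3,114,0],[-3.4,140,0],[-3.4,148.6,0]], "angular": [[0,0,-0.4],[0,0,-0.4],[0,0,-0.4],[0,0,-0.4],[0,0,-0.4]]}}

```text
clock: 8.28
position: [0.5403, 0.0124, 0.1595]
eef_rot: [0.0, -0.011, 1.0, 0.001]
ft_force: [0.7, -0.9, -2.5]
finger_gap: 0.0625
finger_force: 41.3
```

>>> {"api": "jog_arm", "payload": {"grip": [58,58,58,58,58], "travel": [[0,0,30],[0,0,60],[0,0,80],[0,0,88],[0,0,88]], "angular": [[0,0,0],[0,0,0],[0,0,0],[0,0,0],[0,0,0]]}}

```text
clock: 8.7
position: [0.5388, 0.0085, 0.0686]
eef_rot: [-0.003, -0.009, 1.0, 0.0]
ft_force: [0.0, 0.2, -1.7]
finger_gap: 0.0622
finger_force: 41.3
```

```bash
python3 - <<'E'
from h import *
import json
np.set_printoptions(precision=4,suppress=True)
snapshot("side");
for i in range(2):
    a=sense();c=camera_params("wrist"); im=snapshot("wrist"); print(a["position"],a["eef_rot"],a["finger_force"])
    for l,z in [("phone",a["position"][2]+.0115),("tray",.042)]:
      d=trace(l,"wrist")
      if d:
        v,u=np.nonzero(d[0]["pixels"]); P=ray2w(c,u,v,z); print(l,d[0]["p"],cv2.minAreaRect(P[:,:2].astype(np.float32)*1000))
json.dump({"p":a["position"].tolist() if hasattr(a["position"],"tolist") else a["position"],**{k:np.array(x).tolist() for k,x in c.items()}},open("c5.json","w"))
cv2.imwrite("pics/w5.png",im[:,:,::-1])
E
```

```text
[0.5403 0.0085 0.0708] [-0.0008 -0.0087  1.     -0.    ] 41.26934816973517
phone 0.84 ((533.615966796875, 9.107017517089844), (119.22734832763672, 64.26513671875), 1.1193554401397705)
tray 0.8 ((541.6585693359375, -22.590370178222656), (156.94989013671875, 153.49961853027344), 0.7577921152114868)
[0.5423 0.0087 0.0736] [ 0.0021 -0.0089  1.     -0.0002] 41.275435261050006
phone 0.9 ((536.033447265625, 9.453584671020508), (120.67623901367188, 63.9588508605957), 1.1612716913223267)
tray 0.66 ((540.6300048828125, -22.62018585205078), (155.29071044921875, 154.05523681640625), 0.7168434262275696)
```

View pics/w5.png

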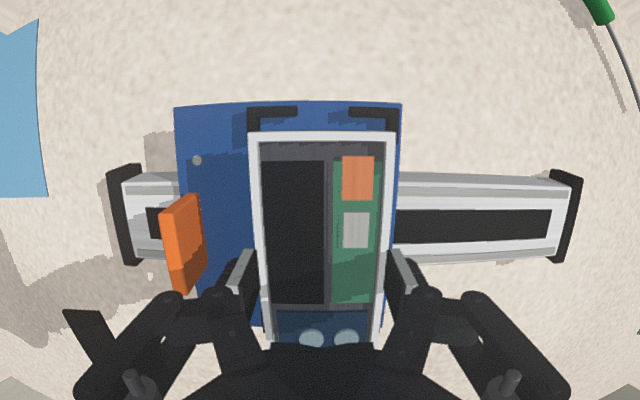

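The phone hovers over the pocket. The near stops' outer corners are at (247,108) and (399,107), and the phone's near corners at (247,132) and (396,132).

```bash
python3 - <<'E'
import json
from h import *
np.set_printoptions(precision=4,suppress=True)
c=json.load(open("c5.json")); p=np.array(c["p"])
print("stops",ray2w(c,[247,399],[108,107],.052)[:,:2])
print("plate",ray2w(c,[174,402],[107,103],.042)[:,:2])
print("phone",ray2w(c,[247,396],[132,132],p[2]+.0115)[:,:2],p)
E
```

```text
stops [[ 0.4671 -0.0314]
 [ 0.4649  0.0489]]
plate [[ 0.4642 -0.0796]
 [ 0.4624  0.053 ]]
phone [[ 0.4771 -0.0235]
 [ 0.4759  0.0398]] [0.5423 0.0087 0.0736]
```

>>> {"api": "jog_arm", "payload": {"grip": [58,58,58,58,58], "travel": [[0,0.8,4],[0,0.8,8],[0,0.8,12],[0,0.8,15],[0,0.8,16]], "angular": [[0,0,0],[0,0,0],[0,0,0],[0,0,0],[0,0,0]]}}

```text
clock: 9.47
position: [0.5399, 0.0101, 0.0541]
eef_rot: [-0.001, -0.009, 1.0, 0.0]
ft_force: [-0.1, 0.1, -2.1]
finger_gap: 0.0623
finger_force: 41.3
```

>>> {"api": "jog_arm", "payload": {"grip": [58,58,58,58,58], "travel": [[0,0,0],[0,0,0],[0,0,0],[0,0,1],[0,0,2]], "angular": [[0,0,0],[0,0,0],[0,0,0],[0,0,0],[0,0,0]]}}

```text
clock: 9.88
position: [0.5409, 0.01, 0.0535]
eef_rot: [0.0, -0.009, 1.0, -0.0]
ft_force: [-0.4, 0.2, -1.3]
finger_gap: 0.0623
finger_force: 41.3
```

>>> {"api": "jog_arm", "payload": {"grip": [58,58,58,58,58], "travel": [[0,0,2],[0,0,4],[0,0,6],[0,0,8],[0,0,9]], "angular": [[0,0,0],[0,0,0],[0,0,0],[0,0,0],[0,0,0]]}}

```text
clock: 10.3
position: [0.5404, 0.0101, 0.0438]
eef_rot: [-0.0, -0.009, 1.0, 0.0]
ft_force: [0.3, 0.3, -1.7]
finger_gap: 0.0626
finger_force: 41.3
```

>>> {"api": "jog_arm", "payload": {"grip": [58,58,58,58], "travel": [[0,0,1],[0,0,2],[0,0,3],[0,0,3]], "angular": [[0,0,0],[0,0,0],[0,0,0],[0,0,0]]}}

```text
clock: 10.63
position: [0.5405, 0.01, 0.0411]
eef_rot: [-0.0, -0.009, 1.0, 0.0]
ft_force: [0.8, -1.0, -1.9]
finger_gap: 0.0627
finger_force: 41.3
```

>>> {"api": "jog_arm", "payload": {"grip": [58,58,58], "travel": [[0,0,0.7],[0,0,1.3],[0,0,1.3]], "angular": [[0,0,0],[0,0,0],[0,0,0]]}}

```text
clock: 10.88
position: [0.5408, 0.01, 0.0403]
eef_rot: [0.0, -0.009, 1.0, -0.0]
ft_force: [-0.5, -0.8, -0.2]
finger_gap: 0.0622
finger_force: 41.5
```

>>> {"api": "jog_arm", "payload": {"grip": [58,58,58], "travel": [[0,0,0.5],[0,0,1],[0,0,1]], "angular": [[0,0,0],[0,0,0],[0,0,0]]}}

```text
clock: 11.13
position: [0.5408, 0.01, 0.0403]
eef_rot: [0.0, -0.009, 1.0, -0.0]
ft_force: [-4.2, -0.3, 5.4]
finger_gap: 0.0626
finger_force: 42.3
```

The phone is touching the plate at about 5 N, so I'll release it gently.

>>> {"api": "jog_arm", "payload": {"grip": [62,64,66,70,74], "travel": [[0,0,-0.8],[0,0,-0.8],[0,0,-0.8],[0,0,-0.8],[0,0,-0.8]], "angular": [[0,0,0],[0,0,0],[0,0,0],[0,0,0],[0,0,0]]}}

```text
clock: 11.55
position: [0.5408, 0.01, 0.0397]
eef_rot: [0.0, -0.009, 1.0, 0.0]
ft_force: [0.2, -0.4, -1.1]
finger_gap: 0.0738
finger_force: 0.0
```

>>> {"api": "jog_arm", "payload": {"grip": [76,78,78,78,78], "travel": [[0,0,0],[0,0,-4],[0,0,-15],[0,0,-40],[0,0,-75]], "angular": [[0,0,0],[0,0,0],[0,0,0],[0,0,0],[0,0,0]]}}

```text
clock: 11.97
position: [0.5384, 0.0102, 0.1131]
eef_rot: [-0.003, -0.009, 1.0, 0.0]
ft_force: [1.0, 0.1, -0.5]
finger_gap: 0.0776
finger_force: 0.0
```

>>> {"api": "jog_arm", "payload": {"grip": [60,40,20,0,0], "travel": [[0,-35,-30],[0,-75,-30],[0,-110,-30],[0,-140,-30],[0,-165,-30]], "angular": [[0,0,0],[0,0,0],[0,0,0],[0,0,0],[0,0,0]]}}

```text
clock: 12.38
position: [0.5439, -0.1575, 0.1466]
eef_rot: [0.001, -0.009, 1.0, -0.001]
ft_force: [0.9, -0.2, 0.5]
finger_gap: 0.0173
finger_force: 0.0
```

```bash
python3 - <<'E'
from h import *
import json
np.set_printoptions(precision=4,suppress=True)
for i in range(2):
    a=sense();c=camera_params("wrist"); im=snapshot("wrist"); print(a["clock"],a["position"],a["eef_rot"],a["finger_gap"],a["ft_force"])
    for l,z in [("phone",.051),("tray",.042)]:
      d=trace(l,"wrist")
      if d:
        v,u=np.nonzero(d[0]["pixels"]); P=ray2w(c,u,v,z); print(l,d[0]["p"],cv2.minAreaRect(P[:,:2].astype(np.float32)*1000))
json.dump({"p":list(map(float,a["position"])),**{k:np.array(x).tolist() for k,x in c.items()}},open("c6.json","w"))
cv2.imwrite("pics/w6.png",im[:,:,::-1])
E
```

```text
12.3833 [ 0.5439 -0.1575  0.1466] [ 0.0012 -0.0086  1.     -0.0007] 0.017272757823455782 [ 0.8758 -0.2087  0.4685]
phone 0.79 ((540.589599609375, 7.372087478637695), (132.41531372070312, 70.03385925292969), 0.7176281213760376)
tray 0.95 ((541.8663330078125, -12.317916870117188), (158.92860412597656, 140.70773315429688), 0.6650805473327637)
12.5333 [ 0.5438 -0.1567  0.1458] [ 0.0006 -0.0076  1.     -0.0001] 0.00014815332889280661 [-0.8843 -0.4811 -0.1655]
phone 0.75 ((540.4852294921875, 7.7366180419921875), (133.46788024902344, 71.01142120361328), 1.2105234861373901)
tray 0.67 ((541.837158203125, -12.5213623046875), (158.14639282226562, 140.34539794921875), 0.7588419914245605)
```

View pics/w6.png

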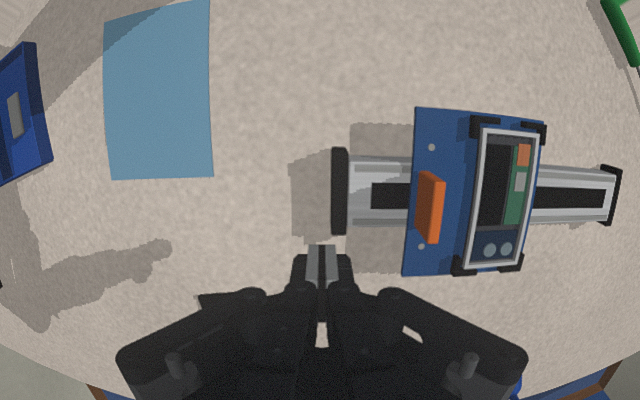

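The picture shows the phone seated between all four stops, with its outline about (467–540, 130–268) and the tab at (430,207), unobstructed from behind. I'll lower the closed fingers behind the tab.

>>> {"api": "jog_arm", "payload": {"grip": [0,0,0,0,0], "travel": [[1.6,20,20],[1.6,37,45],[1.6,37,70],[1.6,37,84],[1.6,37,84]], "angular": [[0,0,0],[0,0,0],[0,0,0],[0,0,0],[0,0,0]]}}

```text
clock: 13.1
position: [0.5385, -0.1151, 0.0567]
eef_rot: [-0.004, -0.011, 1.0, 0.002]
ft_force: [0.4, -0.1, -0.7]
finger_gap: -0.0005
finger_force: 0.0
```

>>> {"api": "jog_arm", "payload": {"grip": [0,0,0,0,0], "travel": [[0,4,0],[0,8,0],[0,12,0],[0,15,0],[0,18,0]], "angular": [[0,0,0],[0,0,0],[0,0,0],[0,0,0],[0,0,0]]}}

```text
clock: 13.52
position: [0.5419, -0.0997, 0.0622]
eef_rot: [0.001, -0.009, 1.0, -0.0]
ft_force: [0.2, -0.6, -0.3]
finger_gap: 0.0002
finger_force: 0.0
```

>>> {"api": "jog_arm", "payload": {"grip": [0,0,0,0,0], "travel": [[0,1,0],[0,2,0],[0,3,0],[0,4,0],[0,5,0]], "angular": [[0,0,0],[0,0,0],[0,0,0],[0,0,0],[0,0,0]]}}

```text
clock: 13.93
position: [0.541, -0.095, 0.0608]
eef_rot: [-0.0, -0.009, 1.0, 0.0]
ft_force: [0.1, 0.9, 0.0]
finger_gap: 0.0003
finger_force: 0.0
```

>>> {"api": "jog_arm", "payload": {"grip": [0,0,0,0,0], "travel": [[0,1,0],[0,2,0],[0,3,0],[0,4,0],[0,5,0]], "angular": [[0,0,0],[0,0,0],[0,0,0],[0,0,0],[0,0,0]]}}

```text
clock: 14.35
position: [0.5409, -0.09, 0.0608]
eef_rot: [0.0, -0.009, 1.0, -0.0]
ft_force: [0.2, -1.9, 0.2]
finger_gap: 0.0
finger_force: 1.4
```

>>> {"api": "jog_arm", "payload": {"grip": [0,0,0,0,0], "travel": [[0,1,0],[0,2,0],[0,3,0],[0,4,0],[0,5,0]], "angular": [[0,0,0],[0,0,0],[0,0,0],[0,0,0],[0,0,0]]}}

```text
clock: 14.77
position: [0.5409, -0.0872, 0.0609]
eef_rot: [0.0, -0.009, 1.0, -0.002]
ft_force: [0.6, -6.4, -1.0]
finger_gap: -0.0002
finger_force: 3.3
```

>>> {"api": "jog_arm", "payload": {"grip": [0,0,0,0,0], "travel": [[0,1,0],[0,2,0],[0,3,0],[0,4,0],[0,5,0]], "angular": [[0,0,0],[0,0,0],[0,0,0],[0,0,0],[0,0,0]]}}

```text
clock: 15.18
position: [0.5408, -0.0822, 0.0609]
eef_rot: [0.0, -0.009, 1.0, -0.002]
ft_force: [0.6, -7.2, -1.0]
finger_gap: 0.0001
finger_force: 3.2
```

>>> {"api": "jog_arm", "payload": {"grip": [0,0,0,0,0], "travel": [[0,2,0],[0,4,0],[0,6,0],[0,8,0],[0,10,0]], "angular": [[0,0,0],[0,0,0],[0,0,0],[0,0,0],[0,0,0]]}}

```text
clock: 15.6
position: [0.5407, -0.0721, 0.0609]
eef_rot: [0.0, -0.009, 1.0, -0.002]
ft_force: [0.7, -7.0, -1.3]
finger_gap: -0.0001
finger_force: 3.3
```

>>> {"api": "jog_arm", "payload": {"grip": [0,0,0,0,0], "travel": [[0,2,0],[0,4,0],[0,6,0],[0,8,0],[0,10,0]], "angular": [[0,0,0],[0,0,0],[0,0,0],[0,0,0],[0,0,0]]}}

```text
clock: 16.02
position: [0.5406, -0.0621, 0.0609]
eef_rot: [0.0, -0.009, 1.0, -0.002]
ft_force: [0.0, -6.3, -1.5]
finger_gap: -0.0
finger_force: 3.2
```

>>> {"api": "jog_arm", "payload": {"grip": [0,0,0,0,0], "travel": [[0,1,0],[0,2,0],[0,3,0],[0,4,0],[0,5,0]], "angular": [[0,0,0],[0,0,0],[0,0,0],[0,0,0],[0,0,0]]}}

```text
clock: 16.43
position: [0.5405, -0.0572, 0.0609]
eef_rot: [0.0, -0.009, 1.0, -0.002]
ft_force: [0.2, -5.9, -1.7]
finger_gap: -0.0002
finger_force: 3.3
```

>>> {"api": "jog_arm", "payload": {"grip": [0,0,0,0,0], "travel": [[0,1,0],[0,2,0],[0,3,0],[0,4,0],[0,5,0]], "angular": [[0,0,0],[0,0,0],[0,0,0],[0,0,0],[0,0,0]]}}

```text
clock: 16.85
position: [0.5405, -0.0522, 0.0609]
eef_rot: [0.0, -0.009, 1.0, -0.002]
ft_force: [1.1, -7.1, -0.9]
finger_gap: 0.0005
finger_force: 3.2
```

>>> {"api": "jog_arm", "payload": {"grip": [0,0,0], "travel": [[0,0.8,0],[0,1.6,0],[0,2.5,0]], "angular": [[0,0,0],[0,0,0],[0,0,0]]}}

```text
clock: 17.1
position: [0.5405, -0.0497, 0.0609]
eef_rot: [0.0, -0.009, 1.0, -0.002]
ft_force: [0.1, -6.0, -1.4]
finger_gap: -0.0001
finger_force: 3.3
```

>>> {"api": "jog_arm", "payload": {"grip": [0,0,0], "travel": [[0,0.8,0],[0,1.6,0],[0,2.5,0]], "angular": [[0,0,0],[0,0,0],[0,0,0]]}}

```text
clock: 17.35
position: [0.5404, -0.0472, 0.0609]
eef_rot: [0.0, -0.009, 1.0, -0.002]
ft_force: [1.1, -6.5, -0.6]
finger_gap: 0.0001
finger_force: 3.2
```

>>> {"api": "jog_arm", "payload": {"grip": [0,0,0], "travel": [[0,0.8,0],[0,1.6,0],[0,2.5,0]], "angular": [[0,0,0],[0,0,0],[0,0,0]]}}

```text
clock: 17.6
position: [0.5404, -0.0447, 0.0609]
eef_rot: [0.0, -0.009, 1.0, -0.002]
ft_force: [0.4, -5.7, -1.0]
finger_gap: 0.0003
finger_force: 3.3
```

>>> {"api": "jog_arm", "payload": {"grip": [0,0,0], "travel": [[0,0.8,0],[0,1.6,0],[0,2.5,0]], "angular": [[0,0,0],[0,0,0],[0,0,0]]}}

```text
clock: 17.85
position: [0.5404, -0.0422, 0.0609]
eef_rot: [0.0, -0.009, 1.0, -0.002]
ft_force: [1.2, -6.7, -1.5]
finger_gap: -0.0001
finger_force: 3.3
```

>>> {"api": "jog_arm", "payload": {"grip": [0,0,0], "travel": [[0,0.8,0],[0,1.6,0],[0,2.5,0]], "angular": [[0,0,0],[0,0,0],[0,0,0]]}}

```text
clock: 18.1
position: [0.5403, -0.0397, 0.0609]
eef_rot: [0.001, -0.009, 1.0, -0.002]
ft_force: [2.1, -6.1, -1.3]
finger_gap: 0.0002
finger_force: 3.1
```

>>> {"api": "jog_arm", "payload": {"grip": [0,0,0], "travel": [[0,0.8,0],[0,1.6,0],[0,2.5,0]], "angular": [[0,0,0],[0,0,0],[0,0,0]]}}

```text
clock: 18.35
position: [0.5403, -0.0372, 0.0609]
eef_rot: [0.001, -0.009, 1.0, -0.002]
ft_force: [1.8, -6.6, -1.3]
finger_gap: -0.0
finger_force: 3.3
```

>>> {"api": "jog_arm", "payload": {"grip": [0,0,0], "travel": [[0,0.8,0],[0,1.6,0],[0,2.5,0]], "angular": [[0,0,0],[0,0,0],[0,0,0]]}}

```text
clock: 18.6
position: [0.5403, -0.0347, 0.0609]
eef_rot: [0.001, -0.009, 1.0, -0.002]
ft_force: [1.2, -6.0, -1.6]
finger_gap: -0.0002
finger_force: 3.3
```

>>> {"api": "jog_arm", "payload": {"grip": [0,0,0], "travel": [[0,0.8,0],[0,1.6,0],[0,2.5,0]], "angular": [[0,0,0],[0,0,0],[0,0,0]]}}

```text
clock: 18.85
position: [0.5402, -0.0322, 0.0609]
eef_rot: [0.001, -0.009, 1.0, -0.002]
ft_force: [1.3, -6.1, -2.0]
finger_gap: 0.0005
finger_force: 3.1
```

>>> {"api": "jog_arm", "payload": {"grip": [0,0,0], "travel": [[0,0.8,0],[0,1.6,0],[0,2.5,0]], "angular": [[0,0,0],[0,0,0],[0,0,0]]}}

```text
clock: 19.1
position: [0.5402, -0.0297, 0.0609]
eef_rot: [0.001, -0.009, 1.0, -0.002]
ft_force: [1.7, -6.3, -1.1]
finger_gap: -0.0002
finger_force: 3.3
```

>>> {"api": "jog_arm", "payload": {"grip": [0,0,0], "travel": [[0,0.8,0],[0,1.6,0],[0,2.5,0]], "angular": [[0,0,0],[0,0,0],[0,0,0]]}}

```text
clock: 19.35
position: [0.5402, -0.0272, 0.0609]
eef_rot: [0.001, -0.009, 1.0, -0.002]
ft_force: [1.1, -6.6, -1.0]
finger_gap: -0.0003
finger_force: 3.2
```

>>> {"api": "jog_arm", "payload": {"grip": [0,0,0], "travel": [[0,0.8,0],[0,1.6,0],[0,2.5,0]], "angular": [[0,0,0],[0,0,0],[0,0,0]]}}

```text
clock: 19.6
position: [0.5402, -0.0247, 0.0609]
eef_rot: [0.001, -0.009, 1.0, -0.002]
ft_force: [1.4, -6.1, -1.5]
finger_gap: 0.0001
finger_force: 3.1
```

>>> {"api": "jog_arm", "payload": {"grip": [0,0,0], "travel": [[0,0.8,0],[0,1.6,0],[0,2.5,0]], "angular": [[0,0,0],[0,0,0],[0,0,0]]}}

```text
clock: 19.85
position: [0.5401, -0.0222, 0.0609]
eef_rot: [0.001, -0.009, 1.0, -0.002]
ft_force: [1.9, -6.7, -1.3]
finger_gap: -0.0001
finger_force: 3.3
```

>>> {"api": "jog_arm", "payload": {"grip": [0,0,0], "travel": [[0,0.8,0],[0,1.6,0],[0,2.5,0]], "angular": [[0,0,0],[0,0,0],[0,0,0]]}}

```text
clock: 20.1
position: [0.5401, -0.0197, 0.0609]
eef_rot: [0.001, -0.009, 1.0, -0.002]
ft_force: [0.6, -7.4, -1.4]
finger_gap: -0.0001
finger_force: 3.3
```

>>> {"api": "jog_arm", "payload": {"grip": [0,0,0], "travel": [[0,0.8,0],[0,1.6,0],[0,2.5,0]], "angular": [[0,0,0],[0,0,0],[0,0,0]]}}

```text
clock: 20.35
position: [0.5401, -0.0172, 0.0609]
eef_rot: [0.001, -0.009, 1.0, -0.002]
ft_force: [1.5, -7.8, -2.0]
finger_gap: -0.0
finger_force: 3.1
```

>>> {"api": "jog_arm", "payload": {"grip": [0,0,0], "travel": [[0,0.8,0],[0,1.6,0],[0,2.5,0]], "angular": [[0,0,0],[0,0,0],[0,0,0]]}}

```text
clock: 20.6
position: [0.5401, -0.0145, 0.0609]
eef_rot: [0.001, -0.009, 1.0, -0.002]
ft_force: [1.6, -5.5, -1.4]
finger_gap: -0.0
finger_force: 2.9
```

>>> {"api": "jog_arm", "payload": {"grip": [0,0,0], "travel": [[0,0.5,0],[0,1,0],[0,1.5,0]], "angular": [[0,0,0],[0,0,0],[0,0,0]]}}

```text
clock: 20.85
position: [0.54, -0.0125, 0.0609]
eef_rot: [0.001, -0.009, 1.0, -0.001]
ft_force: [1.5, -4.0, -2.0]
finger_gap: -0.0001
finger_force: 2.2
```

Resistance is falling (3.3 → 2.2 on the pad, 6.3 → 4.0 N at the wrist), so the notch is starting to pull.

>>> {"api": "jog_arm", "payload": {"grip": [0,0,0], "travel": [[0,0.5,0],[0,1,0],[0,1,0]], "angular": [[0,0,0],[0,0,0],[0,0,0]]}}

```text
clock: 21.1
position: [0.5397, -0.0099, 0.0609]
eef_rot: [0.0, -0.009, 1.0, 0.0]
ft_force: [2.1, -2.2, 0.3]
finger_gap: -0.0001
finger_force: 1.2
```

>>> {"api": "jog_arm", "payload": {"grip": [0,0,0], "travel": [[0,0.5,0],[0,1,0],[0,1,0]], "angular": [[0,0,0],[0,0,0],[0,0,0]]}}

```text
clock: 21.35
position: [0.5392, -0.0083, 0.0609]
eef_rot: [-0.0, -0.009, 1.0, 0.001]
ft_force: [0.1, -1.1, 0.3]
finger_gap: 0.0001
finger_force: 0.3
```

>>> {"api": "jog_arm", "payload": {"grip": [0,0,0], "travel": [[0,0.5,0],[0,1,0],[0,1,0]], "angular": [[0,0,0],[0,0,0],[0,0,0]]}}

```text
clock: 21.6
position: [0.5391, -0.0074, 0.0608]
eef_rot: [-0.0, -0.009, 1.0, 0.001]
ft_force: [0.1, 0.2, 0.0]
finger_gap: -0.0003
finger_force: 0.0
```

>>> {"api": "jog_arm", "payload": {"grip": [0,0,0], "travel": [[0,0.5,0],[0,1,0],[0,1,0]], "angular": [[0,0,0],[0,0,0],[0,0,0]]}}

```text
clock: 21.85
position: [0.5391, -0.0066, 0.0606]
eef_rot: [-0.0, -0.009, 1.0, 0.0]
ft_force: [0.2, 0.4, -0.2]
finger_gap: 0.0
finger_force: 0.0
```

>>> {"api": "jog_arm", "payload": {"grip": [0,0,0], "travel": [[0,0.5,0],[0,1,0],[0,1,0]], "angular": [[0,0,0],[0,0,0],[0,0,0]]}}

```text
clock: 22.1
position: [0.5392, -0.006, 0.0606]
eef_rot: [-0.0, -0.009, 1.0, 0.0]
ft_force: [-1.2, -1.2, -0.5]
finger_gap: 0.0
finger_force: 0.3
```

>>> {"api": "jog_arm", "payload": {"grip": [0,0,0], "travel": [[0,0.5,0],[0,1,0],[0,1,0]], "angular": [[0,0,0],[0,0,0],[0,0,0]]}}

```text
clock: 22.35
position: [0.5392, -0.0051, 0.0607]
eef_rot: [-0.0, -0.009, 1.0, -0.0]
ft_force: [0.0, -1.0, -0.1]
finger_gap: 0.0002
finger_force: 0.7
```

>>> {"api": "jog_arm", "payload": {"grip": [0,0,0], "travel": [[0,0.4,0],[0,0.8,0],[0,0.8,0]], "angular": [[0,0,0],[0,0,0],[0,0,0]]}}

```text
clock: 22.6
position: [0.5391, -0.0045, 0.0607]
eef_rot: [-0.0, -0.009, 1.0, -0.0]
ft_force: [0.1, -1.5, -1.1]
finger_gap: 0.0002
finger_force: 1.3
```

>>> {"api": "jog_arm", "payload": {"grip": [0,0,0], "travel": [[0,0.5,0],[0,1,0],[0,1,0]], "angular": [[0,0,0],[0,0,0],[0,0,0]]}}

```text
clock: 22.85
position: [0.5392, -0.0039, 0.0607]
eef_rot: [-0.0, -0.009, 1.0, -0.001]
ft_force: [-0.7, -5.5, -0.3]
finger_gap: -0.0001
finger_force: 2.5
```

>>> {"api": "jog_arm", "payload": {"grip": [0,0,0], "travel": [[0,0.4,0],[0,0.8,0],[0,0.8,0]], "angular": [[0,0,0],[0,0,0],[0,0,0]]}}

```text
clock: 23.1
position: [0.5392, -0.0037, 0.0607]
eef_rot: [-0.0, -0.009, 1.0, -0.001]
ft_force: [-0.4, -6.4, -1.6]
finger_gap: 0.0003
finger_force: 3.1
```

>>> {"api": "jog_arm", "payload": {"grip": [0,0,0], "travel": [[0,0.4,0],[0,0.8,0],[0,0.8,0]], "angular": [[0,0,0],[0,0,0],[0,0,0]]}}

```text
clock: 23.35
position: [0.5392, -0.0035, 0.0608]
eef_rot: [-0.0, -0.009, 1.0, -0.002]
ft_force: [-0.9, -8.1, -0.8]
finger_gap: 0.0001
finger_force: 3.9
```

The force now exceeds sliding (8 N, 3.9 on the pad) with almost no motion, so the tray is held in the click. I'll back off and lift clear.

>>> {"api": "jog_arm", "payload": {"grip": [0,0,0,0,0], "travel": [[0,-2,0],[0,-6,0],[0,-15,0],[0,-30,0],[0,-45,0]], "angular": [[0,0,0],[0,0,0],[0,0,0],[0,0,0],[0,0,0]]}}

```text
clock: 23.77
position: [0.5405, -0.0466, 0.0611]
eef_rot: [0.001, -0.01, 1.0, 0.001]
ft_force: [-0.0, 0.6, -0.4]
finger_gap: -0.0001
finger_force: 0.0
```

>>> {"api": "jog_arm", "payload": {"grip": [0,0,0,0,0], "travel": [[0,-20,-20],[0,-35,-50],[0,-50,-85],[0,-60,-95],[0,-60,-95]], "angular": [[0,0,0],[0,0,0],[0,0,0],[0,0,0],[0,0,0]]}}

```text
clock: 24.18
position: [0.5439, -0.1091, 0.1608]
eef_rot: [0.005, -0.008, 1.0, -0.001]
ft_force: [-0.0, 1.0, 0.2]
finger_gap: 0.0
finger_force: 0.0
```

```bash
python3 - <<'E'
from h import *
np.set_printoptions(precision=4,suppress=True)
for i in range(2):
    a=sense();c=camera_params("wrist"); im=snapshot("wrist"); print(a["clock"],a["position"],a["ft_force"])
    for l,z in [("phone",.051),("tray",.042)]:
      d=trace(l,"wrist")
      if d:
        v,u=np.nonzero(d[0]["pixels"]); P=ray2w(c,u,v,z); print(l,d[0]["p"],cv2.minAreaRect(P[:,:2].astype(np.float32)*1000))
E
```

```text
24.1833 [ 0.5439 -0.1091  0.1608] [-0.0478  1.015   0.2489]
phone 0.63 ((539.5170288085938, 93.27290344238281), (132.6298370361328, 73.00543212890625), 1.6947282552719116)
tray 0.6 ((540.3255004882812, 73.43729400634766), (159.66322326660156, 143.50238037109375), 0.9602744579315186)
24.3333 [ 0.5404 -0.1058  0.1541] [ 0.1719  0.1695 -0.4813]
phone 0.83 ((539.9308471679688, 93.05174255371094), (132.79864501953125, 70.97701263427734), 1.1028587818145752)
tray 0.87 ((540.5242309570312, 73.91805267333984), (159.0124053955078, 144.12843322753906), 0.5772990584373474)
```

```bash
python3 -c "
from workcell import r; print(r.sign_off())"
```

```text
the job is handed in; nothing more can be done
None
```

The phone lies flat between the four corner stops. I pushed the tray about 86 mm until the click held it (8 N moved it only 0.2 mm), then backed the arm clear and handed the job in at about 24 s.

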